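# Release the ink drawer with the rod

### The arm

A 6-joint arm with a two-finger parallel gripper is mounted at the origin on the work surface. World frame = base frame: x ahead of the robot, y to its left, z up, the work surface at z = 0. Lengths are in m, angles in rad, forces in N, time in s.
With the tool pointing down it reaches from about 0.25 to 0.725 m from the base axis. Payload 9.7 kg.
Tool frame: the origin (TCP) lies at the very end of the fingers, on their centre line; the grasp point (between the pads) lies 19 mm behind it; z points along the fingers, x is the direction in which the jaws open and shut, and the axes are right-handed (so a half turn about z gives the same grasp; the last joint's range is limited). The gripper opens to 85 mm and grips with 20 to 120 N. Pads are 22 mm wide; open, the fingers measure 114 mm over their backs; the gripper's body (76 mm by 85 mm) begins 54 mm behind the grasp point. The pads swing forward as they close: fully open they stand 13 mm farther back than shut.
Start: joints at [1.21, 0.087, 0.176, 1.66, 0, 1.571], TCP at [0.194, 0.515, 0.231] pointing down, gripper open.
Joint ranges: [-3.13, 3.13], [-0.85, 1.81], [-1.15, 1.24], [-2.2, 2.28], [-1.44, 1.52], [-3.14, 3.14]. Speed limits (rad/s): [2.22, 2.22, 2.57, 3.14, 3.14, 3.14].

### API

Orientations are given as a unit quaternion [w, x, y, z].
In Python, from rig import manip, let_go, grab, planner, get_state, eyes, job gives the robot as it stands. The module is installed in compiled form; this text tells all that it offers. Calls block until the motion is done:
- manip.goto(position, orientation): joint-space move of the TCP to a pose.
- manip.move_straight(position, ori=None, speed=0.15): straight line of the TCP; ori=None keeps the orientation; speed is the mean speed in m/s.
- manip.goto_joints(angles): joint-space move.
- let_go() and grab(f_grip=None): open the fingers fully, or close them until they stop; f_grip is the grip in N (None keeps the last).
- manip.wait(seconds).
- planner.ik(position, orientation): joint angles nearest the present ones, or None.
- get_state(): the state.
- eyes.grab_frame(name): name is "scene" or "side" or "wrist"; returns a dict with "img" (384x512x3 uint8, blue, green, red), "camera_matrix" (3x3 intrinsics, pixels), "extrinsics" (4x4, takes a point from world to camera coordinates). Camera axes: x right, y down, z forward; pixel columns grow to the right and rows downward; lengths in m; the calibration is good to about 2 mm. A picture is of the moment at which its call begins. There is no depth.
A pose or a line that the arm cannot do raises manip.Unreachable and nothing moves.
- job.job_done(): hands the job in, once; it reports no verdict.
The state is a dict: "clock": time; "joints": joint angles; "joint_velocities": joint speeds; "joint_efforts": joint torques, N m; "tool_pos": TCP position; "eef_rot": TCP orientation; "force": force on the tool from outside, world axes, zero at the start; "wrist_torque": the same for the moment, N m; "opening": opening from 0.0 (shut) to 1.0 (fully open).
Only numpy, scipy, OpenCV 4.12 (cv2) and the standard library are available. Lean on these libraries where they do the work, as an engineer would, in place of code of your own. Each camera call takes 0.05 s, during which the arm holds its last target. There are 200 camera calls.

### The job

The drawer of the flat grey ink case is held shut by a hidden spring catch. Take the thin release rod by its wooden handle out of its stand, push it gently down through the small hole in the case's top until the catch lets go and the drawer springs open, then put the rod back in its stand, fully down and upright, and let go. Do not force the catch or lean on the case with the rod, and leave the cup, jar, bottle and ink rollers where they are.

Things in the scene. Friction and masses are not known exactly. Their poses are not given: they have to be found in the camera images.
- case: Flat grey metal box fixed to the table, 180 (x) x 200 (y) x 90 mm high; drawer in its -x side, small hole in its top. Origin: centre of underside; z up. Level; yaw varies; left or right of the stand. A black jar stands on it away from the hole. More than 18 N of the rod against the case, drawer or catch, in any direction, counts as damage.
- hole (a point): Centre of the round access hole at the case's top face, 90 mm above the table; 55 mm along case x and 55 mm along case y from the top's middle. 8 mm across, 1 mm chamfer, thin steel ring round it, straight down through the 6 mm top panel. Under it hides the catch's flat steel pad, 30 mm wide, at a depth that differs from case to case: 14 to 34 mm below the top face.
- drawer (a joint): Drawer opening, m: 0 shut (under 0.002 while caught), 0.05 fully out. The catch's pad, pressed down, resists with about 3.5 N at first and 0.5 N more per mm; after about 6 mm (6 to 7 N) it lets go, at 9 mm it meets a hard stop. The drawer then springs out to 0.05 by itself within 1 s, towards the case's -x side, and stays out.
- rod: Release rod, 0.12 kg: a straight steel rod 6 mm in diameter and 75 mm long with a round end, below a square wooden handle 20 x 20 mm and 70 mm tall. Origin: centre of the handle's lower face, on the rod's axis; z runs up the handle, x and y square to the handle's sides. It starts upright in its stand with the handle's lower face on the stand's top.
- rod_tip (a point): Round end of the steel rod, 75 mm below the rod's origin on its axis.
- stand: Wooden block fixed to the table, 70 x 70 x 90 mm high, yaw varies, with a round hole 14 mm in diameter and 85 mm deep in the middle of its top. Origin: centre of its underside.
- stand_hole (a point): Centre of the stand's hole at its top face, 90 mm above the table. With the rod home, the rod's origin lies here to within 4 mm.
- cup: Bystander: grey plastic cup, 76 mm across, 90 mm high, on the table by the far side of the stand. Origin: centre of its underside.
- jar: Bystander: small black jar with a white cap, 48 mm across, 50 mm high, standing on the case's top. Origin: centre of its underside.
- brayer_a: Bystander: ink roller, white roller 38 mm across and 70 mm wide, red handle, about 170 mm long, lying on the table between the stand and the robot. Origin: on the table under the roller.
- brayer_b: Bystander: a second ink roller, the same, lying on the right of the table. Origin: on the table under the roller.
- bottle: Bystander: green glass bottle, 62 mm across, 200 mm high, on the left of the table. Origin: centre of its underside.
Things that resemble listed ones, but are neither listed nor needed, are in the scene too. There is more than one size of the rod; the job needs the smaller. Several things have the shape of the stand; the one meant has the colours described above.

How it is judged:
On the way, in this order (a step that is already met when the one before it is completed fails the run):
1. the rod's tip has gone down through the access hole, more than 10 mm below the case's top (z of rod_tip in the frame of hole below -0.01 m and horizontal distance between rod_tip and hole below 0.007 m and value of joint drawer below 0.005 m), for 0.05 s.
2. the catch has let go and the drawer has sprung open more than 40 mm (value of joint drawer above 0.04 m), for 0.1 s.
At the end, for the whole second after the job is handed in: The drawer stands open by more than 40 mm; the rod is back in its stand, upright within 0.1 rad, its origin within 7 mm of the centre of the stand hole's mouth, at rest and released (value of joint drawer above 0.04 m and distance between rod and stand_hole below 0.007 m and angle between rod's own z axis and vertical below 0.1 rad and linear speed of rod below 0.02 m/s and contact force between rod and the fingers below 0.1 N); the robot touches nothing.
It fails at once if the rod presses on the case or its catch with more than 18 N (contact force between rod and case above 18 N).
It fails at once if a bystander is moved by more than 30 mm (distance of any of cup, brayer_a, brayer_b, bottle, jar from where it was at the start of the episode above 0.03 m).
It also fails if it takes over 48 s, if anything falls off the work surface, if the arm or the gripper's body presses on something with over 40 N, if the wrist force passes 120 N, or if a joint passes its speed limit or range.

## Working session

There is one attempt and no reset: what is moved stays moved. The work goes in short steps, each a Python script; the robot and the scene stay as the last script left them, time stands still between calls to the robot, and variables do not carry over. Pictures are saved under pics/ and viewed, about 8 in all and at most 12, crops included, and the job is handed in when it is done.

```bash
mkdir -p pics
cat > h.py <<'E'
import numpy as np, cv2, json
from rig import manip, let_go, grab, planner, get_state, eyes, job
def shot(name, fn):
    f=eyes.grab_frame(name); cv2.imwrite(f'pics/{fn}.png',f['img'])
    np.savez(f'pics/{fn}.npz',K=f['camera_matrix'],E=f['extrinsics']); return f
def w(fn,uv,z):
    d=np.load(f'pics/{fn}.npz');K,E=d['K'],d['E']
    R,t=E[:3,:3],E[:3,3]; c=-R.T@t
    r=R.T@np.linalg.solve(K,[uv[0],uv[1],1.]); return c+r*(z-c[2])/r[2]
def px(fn,P):
    d=np.load(f'pics/{fn}.npz');K,E=d['K'],d['E']
    p=K@(E[:3,:3]@np.asarray(P)+E[:3,3]); return p[:2]/p[2]
E
python3 - <<'E'
from h import *
for n in ['scene','side']:
    f=shot(n,n+'0'); E=f['extrinsics']; print(n,-E[:3,:3].T@E[:3,3],f['camera_matrix'][0,0])
a=[cv2.imread(f'pics/{n}0.png') for n in ['scene','side']]
for n,i in zip(['scene','side'],a): cv2.imwrite(f'pics/{n}0b.png',cv2.resize(i,(800,600),interpolation=cv2.INTER_CUBIC))
E
```

```text
scene [ 1.57712581 -0.18845714  1.02369111] 433.28779907654877
side [ 0.32517964 -1.03749523  0.72299994] 390.6435936960775
```

View pics/scene0b.png

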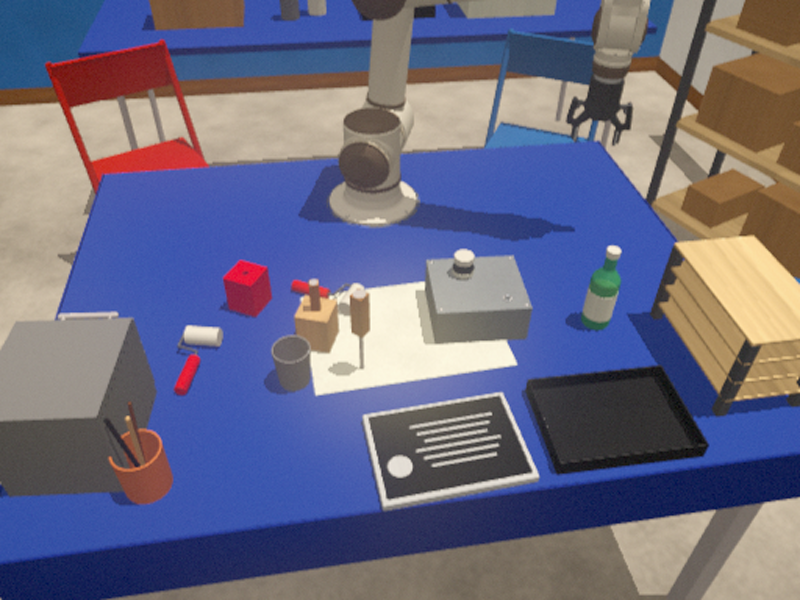

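View pics/side0b.png

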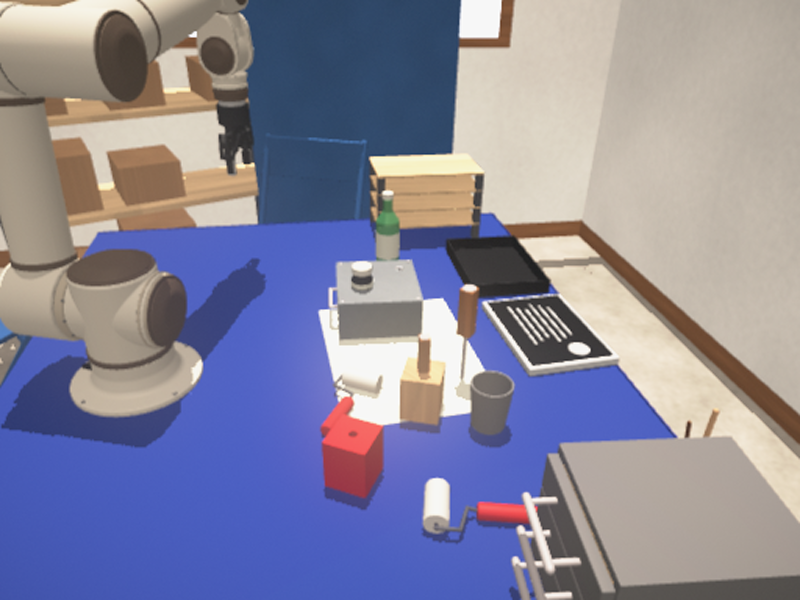

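The scene picture (800x600 scale) shows these candidates:
- **Stands:** a wooden block at (317,325) and a red block at (248,288).
- **Rods:** a short handle in the wooden block at (314,295), and a longer free-standing rod at (360,325).
- **Case:** the hole is near (508,297).

The wooden block and the short handle fit the description. I'll confirm them in an enlarged crop.

Run:
```python
from h import *
a=cv2.imread('pics/scene0.png'); b=cv2.imread('pics/side0.png')
def c(i,x,y,w_,h_): return cv2.resize(i[y:y+h_,x:x+w_],(400,300),interpolation=cv2.INTER_CUBIC)
# scale 5 for 80x60, 4 for 100x75
cv2.imwrite('pics/crop1.png',np.vstack([np.hstack([c(a,170,170,80,60),c(a,265,150,80,60)]),np.hstack([c(b,235,205,80,60),c(b,205,160,80,60)])]))
```

```text
(no output)
```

View pics/crop1.png

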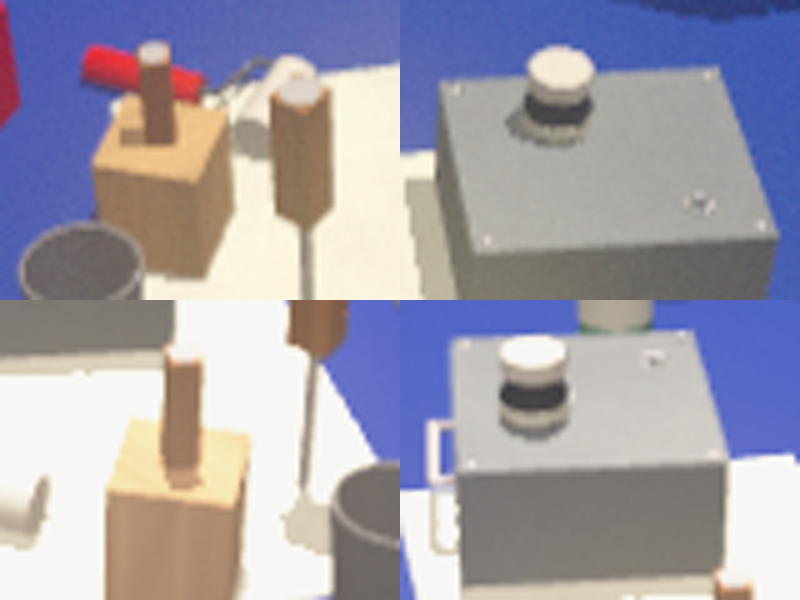

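The crop confirms it: the short-handled rod stands in the plain wooden block, and the long rod stands free on the paper. The hole is the ring at crop (700,203) in scene and (653,358) in side.

Run:
```python
from h import *
np.set_printoptions(precision=4,suppress=True)
def S(p,o): return ((p[0]+.5)/5+o[0]-.5,(p[1]+.5)/5+o[1]-.5)
def quad(fn,o,ps,z,l):
    q=np.array([w(fn,S(p,o),z)[:2] for p in ps]); print(l,q.tolist(),'mean',q.mean(0))
    for i in range(4):
        d=q[(i+1)%4]-q[i]; print('  edge',np.linalg.norm(d),np.degrees(np.arctan2(d[1],d[0])))
quad('scene0',(170,170),[(96,163),(210,182),(232,110),(118,97)],.09,'stand sc')
quad('side0',(235,205),[(128,120),(250,135),(240,200),(108,187)],.09,'stand si')
quad('scene0',(265,150),[(40,85),(318,70),(376,238),(72,252)],.09,'case sc')
quad('side0',(205,160),[(52,38),(292,30),(326,162),(60,175)],.09,'case si')
print('handle top',w('scene0',S((154,45),(170,170)),.16),w('side0',S((184,52),(235,205)),.16))
print('hole',w('scene0',S((300,203),(265,150)),.09),w('side0',S((253,58),(205,160)),.09))
print('longrod foot side',w('side0',S((305,190),(235,205)),0.0), 'top', w('scene0',S((303,92),(170,170)),.19))
s=get_state(); print(s['clock'],s['eef_rot'],s['force'],s['opening'])
```

```text
stand sc [[0.5460540857252563, -0.22647343760494654], [0.5739937880564716, -0.1565560861416173], [0.5074208115054717, -0.13677302993784266], [0.4838819425249592, -0.2095131240461223]] mean [ 0.5278 -0.1823]
  edge 0.07529318031537535 68.21783548511343
  edge 0.0694502017248452 163.4499743473408
  edge 0.0764539053532461 -107.93170531323682
  edge 0.06444398828542414 -15.25878516329636
stand si [[0.5042542099743546, -0.1430876448948637], [0.5693296206795634, -0.1680220108903645], [0.549876967239892, -0.2257984241080193], [0.4821059482541353, -0.20350391429415637]] mean [ 0.5264 -0.1851]
  edge 0.06968882038066936 -20.96488902030053
  edge 0.06096326475953496 -108.60778711645509
  edge 0.07134392883916772 161.7904387546391
  edge 0.06434804663200927 69.86735013076004
case sc [[0.40287540549152645, 0.07108924020134552], [0.41348836293385904, 0.2699753782631614], [0.5918343114638961, 0.25693428407642194], [0.5768433410107654, 0.05899981695845205]] mean [0.4963 0.1642]
  edge 0.19916910096402116 86.94548100515344
  edge 0.1788221113136349 -4.182164983157854
  edge 0.19850134122569887 -94.33114402576355
  edge 0.17438749021409733 176.02477816540548
case si [[0.4113455854338767, 0.2723266871564731], [0.5897642591559811, 0.2610606851056956], [0.5741182025353382, 0.05996842836571625], [0.3993996810457251, 0.06831069399470402]] mean [0.4937 0.1654]
  edge 0.1787740079960251 -3.6130664756775275
  edge 0.2017000119200644 -94.44895602655824
  edge 0.1749175667202725 177.26638092373204
  edge 0.20436543273615007 86.64894268109542
handle top [ 0.5192 -0.1833  0.16  ] [ 0.5255 -0.1843  0.16  ]
hole [0.5513 0.2175 0.09  ] [0.5528 0.2188 0.09  ]
longrod foot side [ 0.6238 -0.1067  0.    ] top [ 0.6119 -0.0996  0.19  ]
0.1 [ 0.0003  0.8225  0.5688 -0.0005] [1.049  0.38   0.1675] 0.9980780726740103
```

```bash
cat >> h.py <<'E'
def q(a): a=np.radians(a); return [0,float(np.cos(a/2)),float(np.sin(a/2)),0]
E
python3 - <<'E'
from h import *
manip.goto([.46,-.184,.32],q(-19))
s=get_state(); print(s['clock'],s['joints'],s['tool_pos'],s['force'])
f=shot('wrist','w1'); E=f['extrinsics']; print(-E[:3,:3].T@E[:3,3],E[:3,:3],f['camera_matrix'][0,0])
print(px('w1',[.525,-.184,.09]),px('w1',[.525,-.184,.16]))
cv2.imwrite('pics/w1b.png',cv2.resize(f['img'],(800,600),interpolation=cv2.INTER_CUBIC))
E
```

```text
2.7583 [-3.79307447e-01  8.87650443e-03  2.70620970e-01  1.83270673e+00
  8.54698476e-05  1.52193161e+00] [ 0.46023933 -0.18342974  0.31990169] [-1.01939849  1.27173064  1.03157415]
[ 0.48359459 -0.11605614  0.46208331] [[ 9.45774321e-01 -3.24823798e-01  6.58661817e-04]
 [-3.12020464e-01 -9.07928004e-01  2.79839184e-01]
 [-9.03004093e-02 -2.64870230e-01 -9.60046664e-01]] 286.2607256895555
[299.52186886 151.3638598 ] [309.94492295 160.37167286]
```

View pics/w1b.png

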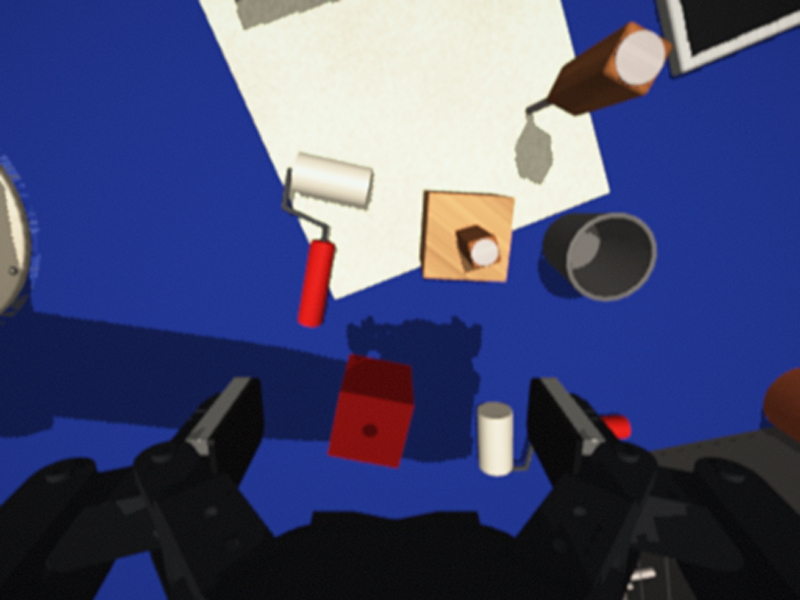

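The wrist view shows the stand top around (468,238), the handle's white top mark at (484,250), and the cup at (605,255). I need an enlarged crop to read the handle's yaw.

Run:
```python
from h import *
a=cv2.imread('pics/w1.png')
cv2.imwrite('pics/w1c.png',cv2.resize(a[115:187,260:340],(800,720)[:1]+(720,),interpolation=cv2.INTER_CUBIC)[60:660])
```

```text
(no output)
```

View pics/w1c.png

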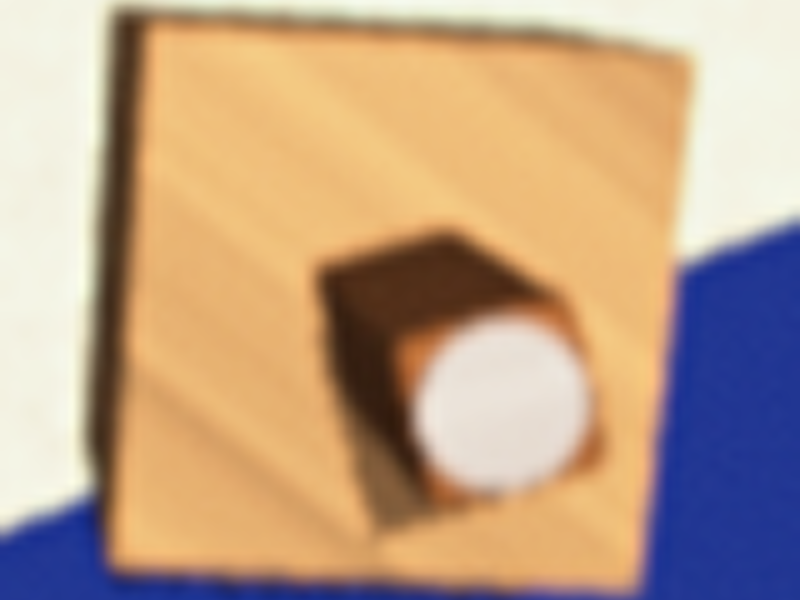

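Run:
```python
from h import *
np.set_printoptions(precision=4,suppress=True)
C=lambda u,v:((u+.5)/10+259.5,(v+60.5)/10+114.5)
for l,ps,z in [('handle',[(395,345),(560,297),(605,455),(437,505)],.16),('stand',[(150,18),(693,55),(640,592),(108,572)],.09)]:
    p=np.array([w('w1',C(*x),z)[:2] for x in ps]); print(l,p.mean(0))
    for i in range(4):
        d=p[(i+1)%4]-p[i]; print('  ',np.linalg.norm(d),np.degrees(np.arctan2(d[1],d[0])))
print('circle',w('w1',C(502,405),.16), 'bottom corners',w('w1',C(320,268),.09),w('w1',C(450,232),.09))
print('cup',w('w1',((605)*.64,255*.64),.09),'long rod top',w('w1',(638*.64,55*.64),.21))
for a in (-4,-94,86): 
  for P in ([.5225,-.184,.12],[.552,.218,.2],[.552,.218,.16]): print(a,planner.ik(P,q(a)))
```

```text
handle [ 0.5244 -0.1841]
   0.017868214354699593 -2.506449071754876
   0.01782828188392245 -89.80446909844652
   0.018506982484228756 178.1307602379536
   0.01801542226085708 88.13860441052087
stand [ 0.5244 -0.185 ]
   0.06902117215442227 -22.73529460475588
   0.06985001370075522 -110.48459287876025
   0.07111137247992334 158.83200839385034
   0.07174432711055373 67.80741485132629
circle [ 0.5246 -0.1846  0.16  ] bottom corners [ 0.5167 -0.1757  0.09  ] [ 0.5339 -0.1767  0.09  ]
cup [ 0.6295 -0.2363  0.09  ] long rod top [ 0.6187 -0.102   0.21  ]
-4 [-0.3386  0.0828 -0.0432  1.4448  0.      1.302 ]
-4 [0.3761 0.1831 0.2219 1.6096 0.     2.0167]
-4 [0.3761 0.1763 0.137  1.5315 0.     2.0167]
-94 [-0.3386  0.0828 -0.0432  1.4448  0.      2.8728]
-94 [ 0.3761  0.1831  0.2219  1.6096  0.     -2.6957]
-94 [ 0.3761  0.1763  0.137   1.5315  0.     -2.6957]
86 [-0.3386  0.0828 -0.0432  1.4448  0.     -0.2688]
86 [0.3761 0.1831 0.2219 1.6096 0.     0.4459]
86 [0.3761 0.1763 0.137  1.5315 0.     0.4459]
```

Handle centre is (0.5245,-0.1845) with yaw about -2°. Next I grasp it, lift it and carry it above the hole.

Run:
```python
from h import *
np.set_printoptions(precision=4,suppress=True)
manip.goto([.5245,-.1845,.22],q(-2))
manip.move_straight([.5245,-.1845,.113],speed=.12)
s=get_state(); print(s['clock'],s['force'],s['tool_pos'])
grab(60); s=get_state(); print(s['clock'],s['force'],s['tool_pos'],s['opening'])
manip.move_straight([.5245,-.1845,.225],speed=.15)
s=get_state(); print(s['clock'],s['force'],s['wrist_torque'],s['tool_pos'],s['opening'])
manip.goto([.5525,.2175,.225],q(-2)); manip.wait(.2)
s=get_state(); print(s['clock'],s['force'],s['tool_pos'],s['eef_rot'])
for n in('wrist','side','scene'): shot(n,n+'2')
print(px('wrist2',[.5525,.2175,.127]),px('wrist2',[.5525,.2175,.09]),px('side2',[.5525,.2175,.127]),px('scene2',[.5525,.2175,.127]))
def c(fn,P,hw=40,hh=30):
    i=cv2.imread(f'pics/{fn}.png');u=px(fn,P).astype(int);x,y=max(0,u[0]-hw),max(0,u[1]-hh);print(fn,x,y)
    return cv2.resize(i[y:y+2*hh,x:x+2*hw],(400,300),interpolation=cv2.INTER_CUBIC)
P=[.5525,.2175,.115]
im=cv2.imread('pics/wrist2.png')
cv2.imwrite('pics/crop2.png',np.vstack([np.hstack([cv2.resize(im,(400,300)),c('wrist2',P)]),np.hstack([c('side2',P),c('scene2',P)])]))
```

```text
4.4 [ 0.6897 -0.3705  0.0794] [ 0.5249 -0.1847  0.1141]
5.0083 [-0.7568  0.0733  2.2488] [ 0.5246 -0.1845  0.1132] 0.2299330987106908
5.9083 [ 0.5626 -0.0256 -0.9195] [-0.0066  0.0217 -0.0017] [ 0.5242 -0.1844  0.2239] 0.22529557484382934
7.6 [-0.2466 -0.6921 -1.2682] [0.5528 0.2165 0.2251] [ 0.      0.9998 -0.0182  0.0001]
[251.6209 194.2164] [251.7049 183.8108] [255.3383 162.0982] [326.0448 181.8304]
wrist2 211 160
side2 215 135
scene2 285 154
```

View pics/crop2.png

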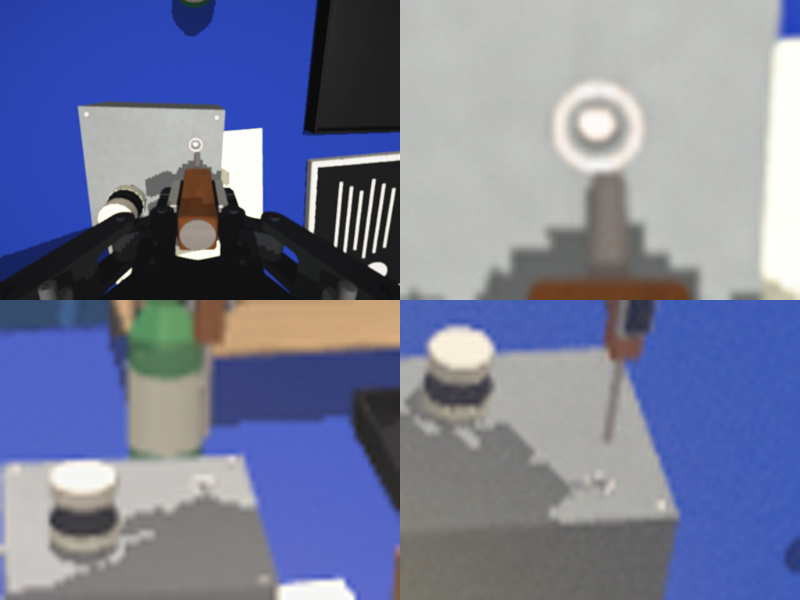

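The wrist view shows the tip end at crop (608,173) and the ring centre at (598,126). The scene view agrees with the expected tip position. I'll correct and go close.

```bash
cat >> h.py <<'E'
def mont(spec,out,hw=20,hh=15):
    r=[]
    for fn,P in spec:
        i=cv2.imread(f'pics/{fn}.png');u=px(fn,P).astype(int);x,y=u[0]-hw,u[1]-hh;print(fn,x,y)
        r.append(cv2.resize(i[y:y+2*hh,x:x+2*hw],(400,300),interpolation=cv2.INTER_CUBIC))
    cv2.imwrite(out,np.vstack([np.hstack(r[:2]),np.hstack(r[2:])]))
E
python3 - <<'E'
from h import *
np.set_printoptions(precision=4,suppress=True)
C=lambda u,v:((u+.5)/5+210.5,(v+.5)/5+159.5)
t=w('wrist2',C(208,178),.1275); h_=w('wrist2',C(198,126),.09)
print('tip',t,'hole',h_, 'rod at handle', w('wrist2',C(208,275),.2019))
d=(h_-t)[:2]; print(d)
p=np.array(get_state()['tool_pos'])[:2]; print(p)
T=np.array([.5525,.2175])+d
manip.move_straight([*T,.195],speed=.05); manip.wait(.3)
s=get_state(); print(s['clock'],s['tool_pos'],s['force'])
for n in('wrist','side','scene'): shot(n,n+'3')
P=[.552,.2175,.094]
mont([('wrist3',P),('side3',P),('scene3',P),('scene3',[.552,.2175,.14])],'pics/crop3.png')
E
```

```text
tip [0.553  0.2167 0.1275] hole [0.551  0.2165 0.09  ] rod at handle [0.5534 0.2263 0.2019]
[-0.002  -0.0002]
[0.5527 0.217 ]
8.8 [0.5506 0.2173 0.1952] [ 0.1538 -0.61   -0.9807]
wrist3 233 179
side3 235 155
scene3 304 174
scene3 306 163
```

View pics/crop3.png

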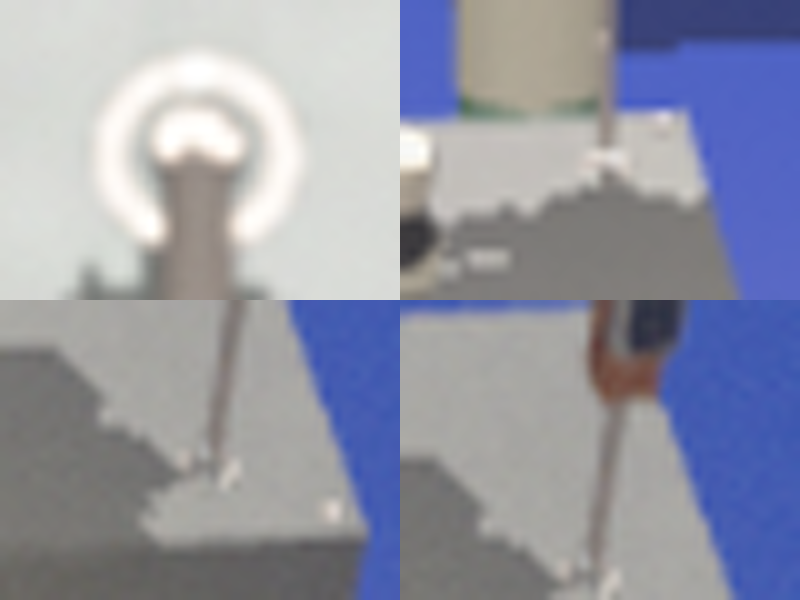

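The rod is centred on the ring in x (198 against 198), and the tip is about 0.5 mm short in y. Now I descend in small steps with force monitoring.

Run:
```python
from h import *
np.set_printoptions(precision=2,suppress=True)
x,y,z=.5505,.2178,.195
manip.move_straight([x,y,z],speed=.02); manip.wait(.1)
f0=np.array(get_state()['force']); print(f0,get_state()['clock'])
while z-.098>.09-.036:
    z-=.001 if z-.098>.086 else .0015
    manip.move_straight([x,y,z],speed=.025)
    s=get_state(); d=np.array(s['force'])-f0
    print(round((z-.098-.09)*1e3,1),d,round((s['tool_pos'][2]-.188)*1e3,2))
    if d[2]>2.5 or np.hypot(*d[:2])>3: break
manip.wait(.2); s=get_state(); print(s['clock'],np.array(s['force'])-f0,np.array(s['tool_pos'])*1e3)
```

```text
[ 0.54 -0.43 -1.38] 9.3
6.0 [-1.24  0.2  -0.01] 5.86
5.0 [-0.17  0.62  0.63] 4.93
4.0 [-0.35  0.86 -1.03] 3.93
3.0 [-0.32  0.69  0.79] 2.94
2.0 [-0.56  0.56  0.53] 1.9
1.0 [ 0.16 -0.25  0.29] 0.94
0.0 [-0.84  0.57 -0.12] -0.09
-1.0 [-0.06  0.41 -0.02] -1.1
-2.0 [-0.75  0.2  -0.12] -2.09
-3.0 [-0.02 -1.11  0.05] -3.07
-4.0 [-0.79  0.05 -0.38] -4.08
-5.5 [ 0.71  0.31 -0.75] -5.66
-7.0 [-1.04  0.24  0.56] -7.16
-8.5 [-0.71 -0.01 -0.67] -8.66
-10.0 [ 0.32 -0.44  0.15] -10.16
-11.5 [ 0.11 -0.46 -1.08] -11.62
-13.0 [ 0.08 -0.31 -0.21] -13.14
-14.5 [-0.85 -0.73  0.05] -14.67
-16.0 [-0.   -0.84 -1.7 ] -16.16
-17.5 [-0.11  0.05  0.43] -17.68
-19.0 [-0.16 -0.58 -0.59] -19.13
-20.5 [-0.64 -0.19 -0.84] -20.63
-22.0 [ 0.63 -0.18  0.9 ] -21.91
-23.5 [-0.41 -1.3   4.62] -23.09
15.5 [-1.01 -0.76  5.28] [550.64 217.84 164.84]
```

The tip went through cleanly and met the pad at about 22.5 mm depth. Now I press gently.

Run:
```python
from h import *
np.set_printoptions(precision=2,suppress=True)
x,y,z=.5505,.2178,.1645
f0=np.array([.2,-.5,-1.2]); mx=0; n0=None
a=cv2.cvtColor(shot('side','s_a')['img'],6).astype(int)
for k in range(12):
    z-=.0007
    manip.move_straight([x,y,z],speed=.012)
    d=np.mean([np.array(get_state()['force']) for _ in range(3)],0)-f0
    i=shot('side','s_b')['img']; b=cv2.cvtColor(i,6).astype(int)
    # drawer side of the case in image
    u=px('s_b',[.38,.17,.05]).astype(int); r=(abs(b-a)[u[1]-25:u[1]+25,u[0]-30:u[0]+15]>25).sum()
    print(round((z-.188)*1e3,1),d,round((get_state()['tool_pos'][2]-.188)*1e3,2),r)
    mx=max(mx,d[2])
    if d[2]>10 or d[2]<mx-3 or r>60: break
manip.wait(.1); s=get_state(); print(s['clock'],np.array(s['force'])-f0)
```

```text
-24.2 [-0.41 -0.52  6.59] -24.02 0
-24.9 [ 0.16 -0.18  6.62] -24.77 0
-25.6 [ 0.55 -0.45  4.62] -25.46 0
-26.3 [0.58 0.04 5.37] -26.14 0
-27.0 [-0.46 -1.79  6.14] -26.77 1
-27.7 [ 0.07 -1.16  6.61] -27.41 2
-28.4 [ 1.02 -0.61  6.18] -28.32 418
17.75 [ 0.16 -0.46  6.63]
```

The drawer moved: 418 pixels changed at −28.4 mm. I'll raise the rod and look.

Run:
```python
from h import *
np.set_printoptions(precision=4,suppress=True)
manip.move_straight([.5505,.2178,.225],speed=.06); manip.wait(.1)
s=get_state(); print(s['clock'],s['force'],s['tool_pos'],s['opening'])
for n in('wrist','side','scene'): shot(n,n+'4')
P=[.43,.17,.06]
im=cv2.imread('pics/side4.png'); u=px('side4',P).astype(int); print(u)
c1=cv2.resize(im[u[1]-45:u[1]+45,u[0]-60:u[0]+60],(400,300),interpolation=cv2.INTER_CUBIC)
im=cv2.imread('pics/wrist4.png'); u=px('wrist4',[.551,.2175,.115]).astype(int); print(u)
c2=cv2.resize(im[u[1]-30:u[1]+30,u[0]-40:u[0]+40],(400,300),interpolation=cv2.INTER_CUBIC)
cv2.imwrite('pics/crop4.png',np.hstack([c1,c2]))
```

```text
19.0917 [-0.3666  0.4989 -0.8998] [0.5504 0.2177 0.2246] 0.2258094503560177
[223 187]
[252 191]
```

View pics/crop4.png

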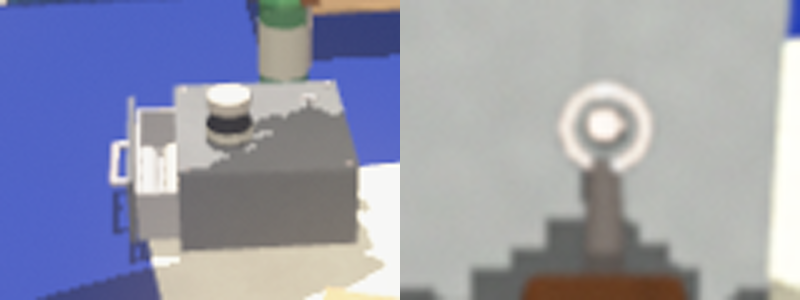

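The drawer stands open by about 50 mm, and the rod is still straight in the grip. Returning it to the stand.

Run:
```python
from h import *
np.set_printoptions(precision=2,suppress=True)
X=[.5245,-.1847]
manip.goto([*X,.225],q(-2)); manip.wait(.2)
f0=np.mean([get_state()['force'] for _ in range(3)],0); z=.225
for z in [.195,.188,.182,.175,.16,.145,.13,.12,.116,.1145,.1135,.113]:
    manip.move_straight([*X,z],speed=.05)
    s=get_state(); d=np.array(s['force'])-f0; print(z,d,np.array(s['tool_pos'])*1e3)
    if abs(d).max()>4: break
print(get_state()['clock'])
shot('wrist','w5'); shot('scene','scene5'); shot('side','side5')
```

```text
0.195 [-0.86 -0.46  0.33] [ 524.5  -184.75  195.17]
0.188 [-0.01  0.14  0.6 ] [ 524.34 -184.65  187.63]
0.182 [-0.78 -0.48 -0.13] [ 524.32 -184.64  181.54]
0.175 [-0.02  0.23 -0.77] [ 524.3  -184.62  174.55]
0.16 [-0.06 -0.77  1.  ] [ 524.31 -184.63  159.63]
0.145 [ 1.    0.65 -0.21] [ 524.29 -184.64  144.63]
0.13 [ 0.2  -0.71  0.17] [ 524.28 -184.62  129.6 ]
0.12 [-0.78 -0.77 -0.79] [ 524.29 -184.63  119.55]
0.116 [ 0.67 -0.6  -0.19] [ 524.37 -184.67  115.74]
0.1145 [0.04 0.25 0.76] [ 524.49 -184.7   114.5 ]
0.1135 [-0.39  0.09 -0.27] [ 524.47 -184.7   113.45]
0.113 [-0.59 -0.67  1.04] [ 524.54 -184.72  113.19]
25.2333
```

Seated without contact on the way down. I release, retreat and check.

Run:
```python
from h import *
np.set_printoptions(precision=4,suppress=True)
let_go(); manip.wait(.2)
manip.move_straight([.5245,-.1847,.25],speed=.1)
manip.goto([.46,-.184,.32],q(-19)); manip.wait(.2)
s=get_state(); print(s['clock'],s['force'],s['opening'])
shot('wrist','w6'); shot('side','side6'); shot('scene','scene6')
a=cv2.imread('pics/w6.png'); print(px('w6',[.5245,-.1845,.12]).astype(int))
u=px('w6',[.5245,-.1845,.12]).astype(int)
c1=cv2.resize(a[u[1]-30:u[1]+30,u[0]-40:u[0]+40],(400,300),interpolation=cv2.INTER_CUBIC); print(u-[40,30])
b=cv2.imread('pics/side6.png'); c2=cv2.resize(b[205:265,235:315],(400,300),interpolation=cv2.INTER_CUBIC)
c3=cv2.resize(b,(400,300),interpolation=3); c4=cv2.resize(cv2.imread('pics/scene6.png'),(400,300),interpolation=3)
cv2.imwrite('pics/crop6.png',np.vstack([np.hstack([c1,c2]),np.hstack([c3,c4])]))
```

```text
28.4167 [-0.0916  0.27   -0.2065] 1.0022738212425037
[303 155]
[263 125]
```

View pics/crop6.png

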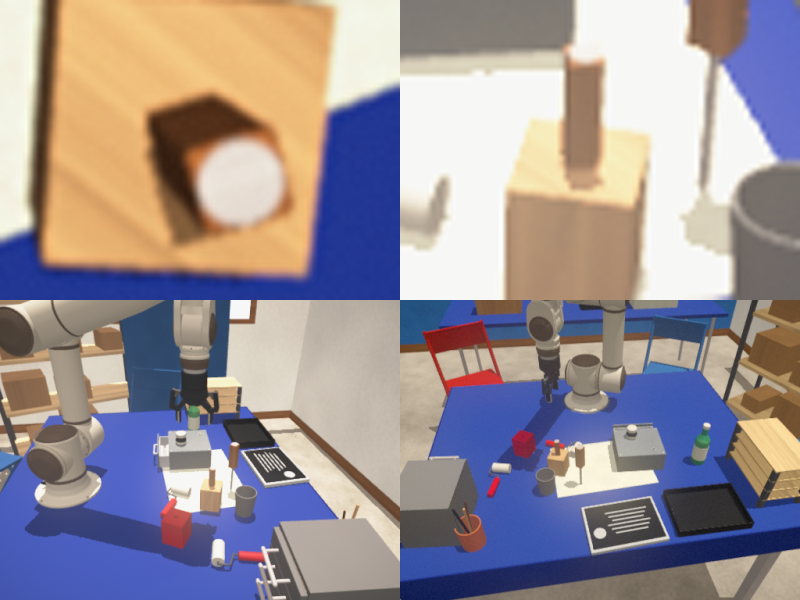

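The rod stands upright, fully down, where it started. The drawer is open and the bystanders are unmoved.

```bash
python3 -c "
from h import *
print(w('w6',(310.6,161.2),.16)); job.job_done()"
```

```text
[ 0.52485719 -0.18508028  0.16      ]
the job is handed in; nothing more can be done
```

The job is done and handed in: the drawer is open and the rod is back in its stand, released. No verdict is reported, so success rests on my own checks.

- **Opening the catch:** I took the small rod from the plain wooden stand and lowered it through the hole without any wall contact I could measure. It met the pad about 22.5 mm below the case top. I pressed gently, with readings up to about 7 N against the 18 N limit, and the drawer sprang open at about 28 mm depth.
- **Returning the rod:** I lowered it to the height it was gripped at, with no contact on the way down, let go and backed off.
- **Last checks:** The camera images show the drawer fully out. The handle's top is within about 1 mm of where it started, and the rod is upright with its handle on the stand. By eye, the cup, jar, bottle and rollers are where they were. The gripper is open and clear of everything, and about 28 s of the 48 s had been used.
- **Failed or disagreeing checks:** None failed. The only disagreements were force-reading noise of about 1 N and camera estimates that differed by 1–6 mm before the close-up looks.

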